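Mark two faces of a foot casting at the pin jig

ROBOT

A 7-joint arm with a two-finger parallel gripper is mounted at the origin on the work surface. World frame = base frame: x ahead of the robot, y to its left, z up, the work surface at z = 0. Lengths are in mm, angles in rad, forces in N, time in s.
With the tool pointing down it reaches from about 400 to 875 mm from the base axis. Payload 4.4 kg.
Tool frame: the origin (TCP) lies midway between the tips of the shut fingers; the grasp point (between the pads) lies 19 mm behind it; z points along the fingers, y is the line along which they close (so a half turn about z gives the same grasp; the last joint's range is limited). The gripper opens to 85 mm and grips with 20 to 120 N. Pads are 22 mm wide; open, the fingers measure 114 mm over their backs; the gripper's body (76 mm by 85 mm) begins 54 mm behind the grasp point. The pads swing forward as they close: fully open they stand 13 mm farther back than shut.
Start: joints at [-1.388, 0.628, 0.038, 1.517, -0.027, 0.996, -0.02], TCP at [160.031, 630.006, 231.313] pointing down, gripper open.
Joint ranges: [-3.06, 3.06], [-0.37, 2.12], [-1.25, 1.32], [0.18, 2.47], [-1.1, 4.24], [0.23, 1.98], [-2.94, 2.94]. Speed limits (rad/s): [2.57, 2.57, 3.14, 3.14, 3.14, 3.14, 3.14].

INTERFACE

Orientations are given as [roll, pitch, yaw] about the fixed x, y, z axes, in that order (R = Rz(yaw) Ry(pitch) Rx(roll)).
In Python, from cell import ctrl gives the robot as it stands.
- The arm moves only by the shell command python3 -m handwheel 'ROWS'. ROWS is JSON, a list of rows, each a list of 3 entries, a list of its own where there are three numbers: the turn, a rotation vector about the tool's x, y, z in degrees, then the shift along the tool's x, y, z in m, then the closure, from 0 (fully open) to 1 (shut). A call has 1 to 5 rows; each row shifts and turns the commanded pose from where the row before left it, along the tool's axes as they then stand; what a row does not reach is not made up. A row lasts 1/12 s, in which the tool goes at most 41.7 mm and 7.16 degrees, less where a joint would pass 70% of its speed; a pose out of reach is approached as far as the arm can. A call is refused whole if a number of a shift passes 0.0417 or a number of a turn 7.16, either way. A call with a gripper value outside its range is refused whole. The fingers move at their own pace and stop on an object; the grip force is fixed at half the most. Time passes only in rows, so rows that do not move let the fingers close. It gives the time, the measured TCP pose, the force, the opening and the grip force at its end, in the units of the state.
- ctrl.read_state(): the state, without advancing time (a new reading comes with each control period).
- ctrl.get_image(name): name is "side" or "top" or "wrist"; returns a dict with "pixels" (420x560x3 uint8, red, green, blue), "fx", "fy", "cx", "cy" (pixels), "k1" (the pictures are not rectified: a ray, as slopes to the right and down, at radius r is drawn at 1 + k1 r^2 times it, then the intrinsics apply), "pose" (4x4, takes a point from camera to world coordinates); the wrist camera has in their place "T_tool_cam" (4x4, takes a point from camera to tool coordinates, whose origin is the TCP and whose axes are the flange's). Camera axes: x right, y up, looking along -z (the intrinsics and any distortion apply to the point x, -y, -z); pixel columns grow to the right and rows downward; lengths in mm; the calibration is good to about 2 mm. A picture is of the moment at which its call begins: read the wrist's pose just before it. There is no depth.
- ctrl.finish_job(): hands the job in; it is judged then, once.
The state is a dict: "clock": time; "qpos": joint angles; "qd": joint speeds; "tau": joint torques, N m; "eef_pos": TCP position; "tool_rot": TCP orientation; "force": force on the tool from outside, world axes, zero at the start; "torque": the same for the moment, N m; "width": finger opening in mm; "gripper_force": force on a finger pad.
Only numpy, scipy, OpenCV 4.12 (cv2) and the standard library are available. Lean on these libraries where they do the work, as an engineer would, in place of code of your own. Each camera call takes 0.05 s, during which the arm holds its last target. There are 200 camera calls.

TASK

Mark the aluminium foot casting at the bent bracket's sprung marking pin. First push the middle of its plain short end (the one without the slot) squarely against the bracket so that the pin goes fully in; then draw it back until the pin is right out again, turn it a quarter turn, push the middle of its plain long side (the one without the notch) flat against the bracket, and leave it there, flat on the bench. Leave the screwdriver, hammer, jar and plywood offcut where they lie.

Things in the scene. Friction and masses are not known exactly. Their poses are not given: they have to be found in the camera images.
- foot: workpiece, aluminium foot casting, about 0.8 kg: base 120 (x) x 80 (y) x 25 mm high, with a square boss 36 x 36 mm in its middle from 25 to 75 mm height (grip it there). Origin: middle of the underside, z up. Short end at +x plain; end at -x has a slot 24 mm wide, 30 deep. Long side at +y plain; side at -y has a notch 40 mm long, 14 deep. Starts flat on the bench
- end_mid (a point): middle of the foot's plain short end: 60 mm along +x from the foot's origin, 12.5 mm above its underside
- side_mid (a point): middle of the foot's plain long side: 40 mm along +y from the foot's origin, 12.5 mm above its underside
- bracket: marking jig, bent bracket of dark steel fixed to the bench: upright plate 130 mm wide (y), 45 tall, 8 thick, foot plate 70 mm behind it. Origin: at bench height under the middle of the plate's flat front face, which is the plane x = 0; work comes to it from the -x side (the robot's). With the foot's long side on it, open the fingers along the plate: it stops a finger between boss and plate
- pin (a joint): travel of the sprung marking pin in m: 0 = right out, tip 12 mm in front of the bracket's front face; 0.012 = flush with that face. Slides along the bracket's x axis; the spring resists with 0.4 N at first, 1.5 N when in, and returns it; the foot's friction on the bench holds against it
- pin_tip (a point): rounded tip of the pin (10 mm diameter), which moves with it; in the middle of the bracket's width, 14 mm above the bench
- screwdriver: bystander: loose screwdriver, 190 mm, black handle, lying near the middle of the work area, about 25 mm thick
- hammer: bystander: loose hammer, 300 mm, wooden handle, lying at the left side
- jar: bystander: loose amber glass jar, 70 mm diameter, 50 mm tall, standing beyond the screwdriver, between the bracket and the workpiece
- offcut: bystander: loose plywood offcut, 160 x 110 x 12 mm, lying flat at the right side
There are look-alikes about, which are no part of the job. Leave any blue or yellow look-alike of the bracket alone.

How it is judged (in metres and radians):
On the way, in this order (a step that is already met when the one before it is completed fails the run):
1. the plain short end is squarely against the bracket, its middle at the pin (within 12 mm), and the pin is pushed in (value of joint pin above 0.0085 m and x of end_mid in the frame of bracket between -0.004 and 0.004 m and y of end_mid in the frame of bracket between -0.012 and 0.012 m and angle between the x axis of foot and the x axis of bracket, either way round below 0.09 rad and angle between foot's own z axis and vertical below 0.09 rad), for 0.2 s.
2. the foot is drawn back and the pin is out again (value of joint pin below 0.002 m and x of end_mid in the frame of bracket below -0.01 m), for 0.1 s.
At the end, for the whole second after the job is handed in: The foot lies flat and at rest on the bench with its plain long side against the bracket's front face (within 4 mm, square within 5 degrees), the middle of that side within 12 mm of the pin sideways, and the pin pushed in by at least 8.5 mm (value of joint pin above 0.0085 m and x of side_mid in the frame of bracket between -0.004 and 0.004 m and y of side_mid in the frame of bracket between -0.012 and 0.012 m and angle between the y axis of foot and the x axis of bracket, either way round below 0.09 rad and angle between foot's own z axis and vertical below 0.09 rad and height (world z) of foot below 0.004 m and linear speed of foot below 0.02 m/s and angular speed of foot below 0.1 rad/s); the robot touches nothing.
It fails at once if the screwdriver, hammer, jar or offcut is moved by more than 40 mm (distance of any of screwdriver, hammer, jar, offcut from where it was at the start of the episode above 0.04 m).
It also fails if it takes over 54 s, if anything falls off the work surface, if the arm or the gripper's body presses on something with over 40 N, if the wrist force passes 120 N, or if a joint passes its speed limit or range.

## Working session

There is one attempt and no reset: what is moved stays moved. The work goes in short steps, Python scripts to look and compute and a shell command to move; the robot and the scene stay as the last step left them, time stands still between calls to the robot, and variables do not carry over. Pictures are saved under pics/ and viewed, at most 10 in all, crops included, and the job is handed in when it is done.

```bash
mkdir -p pics; ls
cat > h.py <<'E'
import numpy as np, cv2
from cell import ctrl
from scipy.spatial.transform import Rotation as R
def save(name,fn):
    st=ctrl.read_state(); im=ctrl.get_image(name)
    cv2.imwrite(f'pics/{fn}.png',cv2.cvtColor(im['pixels'],cv2.COLOR_RGB2BGR))
    if name=='wrist':
        T=np.eye(4);T[:3,:3]=R.from_euler('xyz',st['tool_rot']).as_matrix();T[:3,3]=st['eef_pos']
        im['pose']=T@np.array(im['T_tool_cam'])
    meta={k:np.array(im[k]) for k in('fx','fy','cx','cy','k1','pose')}
    np.savez(f'pics/{fn}.npz',**meta); return im
def px2w(fn,pts,z):
    m=np.load(f'pics/{fn}.npz'); out=[]
    k=float(m['k1'])
    for i,(u,v) in enumerate(pts):
        zz=z[i] if np.ndim(z) else z
        d=np.array([(u-m['cx'])/m['fx'],(v-m['cy'])/m['fy']]); s=d.copy()
        for _ in range(30): s=d/(1+k*(s@s))
        r=m['pose'][:3,:3]@np.array([s[0],-s[1],-1.]); o=m['pose'][:3,3]
        out.append(o+r*(zz-o[2])/r[2])
    return np.array(out)
def w2px(fn,P):
    m=np.load(f'pics/{fn}.npz');out=[]
    for p in P:
        c=m['pose'][:3,:3].T@(np.array(p,float)-m['pose'][:3,3]); s=np.array([c[0],-c[1]])/-c[2]
        s=s*(1+float(m['k1'])*(s@s)); out.append([s[0]*m['fx']+m['cx'],s[1]*m['fy']+m['cy']])
    return np.array(out)
E
python3 - <<'E'
from h import *
import numpy as np
for n in('top','side'): 
    im=save(n,n+'0'); print(n,im['fx'],im['k1'],np.round(im['pose'],2).tolist())
st=ctrl.read_state(); print(st)
a=cv2.imread('pics/top0.png');print(a.shape)
E
```

```text
pics
top 457.9998838682511 -0.034586180523302826 [[0.01, 1.0, -0.07, 405.91], [-1.0, 0.01, -0.0, -11.78], [-0.0, 0.07, 1.0, 1251.53], [0.0, 0.0, 0.0, 1.0]]
side 451.08646336530074 -0.09769995944785458 [[0.9, 0.25, -0.37, 37.52], [-0.44, 0.49, -0.75, -948.83], [-0.01, 0.84, 0.55, 765.42], [0.0, 0.0, 0.0, 1.0]]
{'clock': 0.1, 'qpos': array([-1.3878345 ,  0.62923143,  0.03845289,  1.51829721, -0.02699108,
        0.99630193, -0.01996816]), 'qd': array([-0.00048768, -0.00265599,  0.00025945, -0.00435897, -0.00063132,
        0.00150421, -0.0008021 ]), 'tau': array([ 3.04383357e-03, -5.64522278e+01,  1.23017628e+00, -1.93970525e+01,
        1.11889606e-02,  5.47922304e-03, -2.02497125e-05]), 'eef_pos': array([159.86928446, 629.44008324, 230.48624695]), 'tool_rot': array([-3.13987317e+00,  2.90746531e-05,  2.89286030e+00]), 'force': array([-0.38555996,  0.41548882,  0.13796406]), 'torque': array([0.03758657, 0.02995366, 0.00419821]), 'gripper_force': 0.0, 'width': 85.45758958427191}
(420, 560, 3)
```

View pics/top0.png

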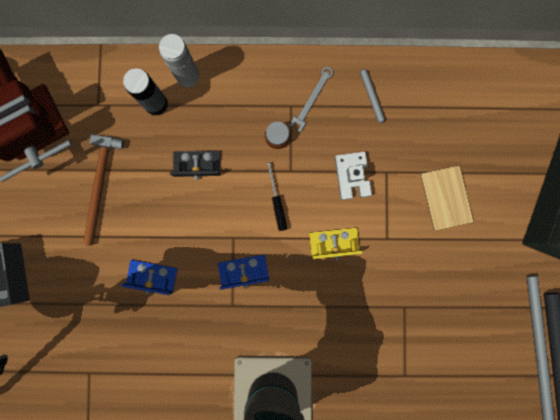

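View pics/side0.png

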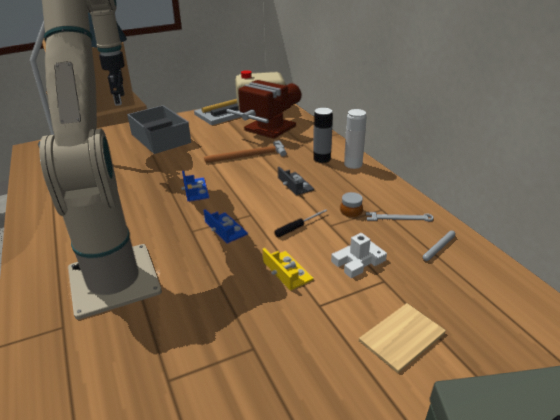

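Top view candidates for the bracket: dark at (197,163), blue at (150,277) and (243,271), yellow at (335,243). I choose the dark steel one at (197,163). The foot is the only casting, at (354,175), with its slot at the bottom right and its notch to the right. Next is a close crop of both.

Run:
```python
import cv2,numpy as np
a=cv2.imread('pics/top0.png')
b=a[140:190,165:230]; f=a[145:205,325:385]
s=6
A=cv2.resize(b,None,fx=s,fy=s,interpolation=cv2.INTER_CUBIC);B=cv2.resize(f,None,fx=s,fy=s,interpolation=cv2.INTER_CUBIC)
c=np.zeros((360,760,3),np.uint8);c[:300,:390]=np.clip(A*1.6,0,255);c[:,395:755]=B
cv2.imwrite('pics/crop.png',c)
```

```text
(no output)
```

View pics/crop.png

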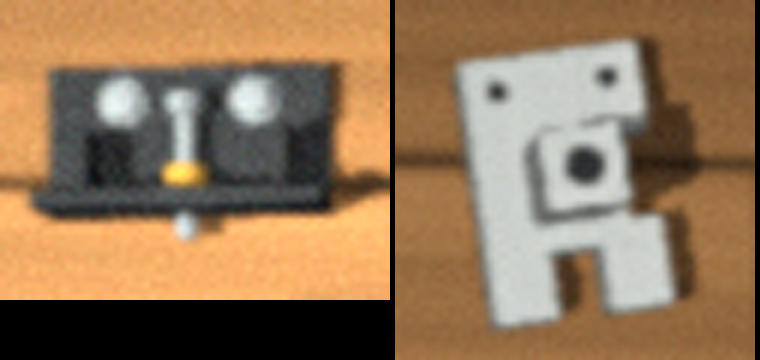

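The crop confirms the dark bracket, with its front face towards the robot and the pin tip at crop (187,228). The foot's plain end faces up, its slot down, its notch right and its plain long side left. Crop corners are (458,66), (638,40), (492,326) and (676,300).

Run:
```python
from h import *
np.set_printoptions(precision=1,suppress=True)
f=lambda p:[(325+(x-395-2.5)/6,145+(y-2.5)/6) for x,y in p]
b=lambda p:[(165+(x-2.5)/6,140+(y-2.5)/6) for x,y in p]
F=px2w('top0',f([(458,66),(638,40),(492,326),(676,300)]),25.);print(F,F.mean(0))
print('boss',px2w('top0',f([(585,166)]),75.))
print('brk top edge',px2w('top0',b([(33,200),(330,198)]),45.),'bottom',px2w('top0',b([(48,213),(328,212)]),0.),'back',px2w('top0',b([(50,70),(330,63)]),6.))
print('pin',px2w('top0',b([(187,228)]),14.))
print('screw',px2w('top0',[(270,163),(282,229)],12.),'jar',px2w('top0',[(277,134)],50.),'hammer',px2w('top0',[(122,142),(88,243)],20.),
 'offcut',px2w('top0',[(422,174),(461,166),(473,222),(434,230)],12.))
print('blue/yel',px2w('top0',[(220,258),(268,256),(268,284),(310,236),(360,230)],45.))
print('bottles',px2w('top0',[(156,108),(188,80)],0.))
```

```text
[[ 644.1 -164.4   25. ]
 [ 656.7 -246.    25. ]
 [ 526.2 -179.5   25. ]
 [ 538.6 -262.3   25. ]] [ 591.4 -213.1   25. ]
boss [[ 591.1 -213.1   75. ]]
brk top edge [[590.5 277.2  45. ]
 [592.3 145.2  45. ]] bottom [[591.4 280.9   0. ]
 [592.7 151.9   0. ]] back [[656.8 280.2   6. ]
 [660.8 151.3   6. ]]
pin [[582.9 214.1  14. ]]
screw [[624.7  12.   12. ]
 [444.6 -22.   12. ]] jar [[696.2  -6.7  50. ]] hammer [[679.  417.6  20. ]
 [402.4 501.5  20. ]] offcut [[ 597.7 -404.4   12. ]
 [ 620.9 -512.7   12. ]
 [ 467.1 -542.5   12. ]
 [ 444.7 -434.9   12. ]]
blue/yel [[ 366.2  140.5   45. ]
 [ 372.4   14.5   45. ]
 [ 299.5   13.9   45. ]
 [ 425.6  -95.5   45. ]
 [ 442.3 -227.4   45. ]]
bottles [[780.3 332.3   0. ]
 [861.  244.5   0. ]]
```

```bash
python3 -m handwheel '[[[0,0,6.8],[0,0,0],0],[[0,0,6.8],[0,0,0],0],[[0,0,6.8],[0,0,0],0],[[0,0,6.8],[0,0,0],0],[[0,0,6.8],[0,0,0],0]]'
python3 -m handwheel '[[[0,0,6.8],[0,0,0],0],[[0,0,6.8],[0,0,0],0],[[0,0,6.8],[0,0,0],0],[[0,0,6.8],[0,0,0],0],[[0,0,6.8],[0,0,0],0]]'
python3 -m handwheel '[[[0,0,0],[-0.03,0.025,0],0],[[0,0,0],[-0.03,0.025,0],0],[[0,0,0],[-0.03,0.025,0],0],[[0,0,0],[-0.03,0.025,0],0],[[0,0,0],[-0.03,0.025,0],0]]'
python3 -c "
from cell import ctrl
print(ctrl.read_state())"
```

```text
clock: 0.52
eef_pos: [159.9, 629.6, 230.8]
tool_rot: [-3.141, 0.001, 2.293]
force: [-0.0, -0.6, -0.5]
width: 85.4
gripper_force: 0.0
clock: 0.93
eef_pos: [159.8, 629.7, 230.8]
tool_rot: [-3.141, 0.001, 1.7]
force: [-0.2, -0.3, -0.5]
width: 85.5
gripper_force: 0.0
clock: 1.35
eef_pos: [304.9, 496.6, 230.9]
tool_rot: [-3.141, 0.001, 1.706]
force: [0.1, 0.7, -0.3]
width: 85.1
gripper_force: 0.0
{'clock': 1.35, 'qpos': array([-1.30274094,  0.55509259,  0.36679051,  1.71790679, -0.24085296,
        0.91396688, -0.70243509]), 'qd': array([ 0.74269846, -0.14534152,  0.00550124,  0.27402506,  0.03000314,
       -0.14810427,  0.76707533]), 'tau': array([ -4.77652296, -49.20182347,   4.51336116, -17.54361749,
        -0.05055686,   0.33499779,  -0.82743578]), 'eef_pos': array([304.87118856, 496.63816399, 230.94916016]), 'tool_rot': array([-3.14114227e+00,  6.70016084e-04,  1.70649859e+00]), 'force': array([ 0.1369706 ,  0.68935253, -0.28699561]), 'torque': array([ 0.02925226, -0.04196847, -0.01912854]), 'gripper_force': 0.0, 'width': 85.14185889572497}
```

```bash
python3 -m handwheel '[[[0,0,0],[-0.038,0.019,0],0],[[0,0,0],[-0.038,0.019,0],0],[[0,0,0],[-0.038,0.019,0],0],[[0,0,0],[-0.038,0.019,0],0]]'
python3 -m handwheel '[[[0,0,0],[-0.038,0.019,0],0],[[0,0,0],[-0.038,0.019,0],0],[[0,0,0],[-0.038,0.019,0],0],[[0,0,0],[-0.038,0.019,0],0],[[0,0,0],[0,0,0],0]]'
python3 - <<'E'
from h import *
im=save('wrist','w1'); print(np.round(im['T_tool_cam'],3).tolist(), w2px('w1',[(591.5,214,45),(583,214,14)]))
E
python3 -m handwheel '[[[0,0,0],[-0.036,0.0025,0],0],[[0,0,0],[-0.036,0.0025,0],0],[[0,0,0],[-0.036,0.0025,0],0],[[0,0,0],[-0.036,0.0025,0],0]]'
python3 -m handwheel '[[[0,0,0],[-0.036,0.0025,0],0],[[0,0,0],[-0.036,0.0025,0],0],[[0,0,0],[-0.036,0.0025,0],0],[[0,0,0],[-0.036,0.0025,0],0]]'
python3 -m handwheel '[[[0,0,0],[-0.036,0.0025,0],0],[[0,0,0],[-0.036,0.0025,0],0],[[0,0,0],[-0.036,0.0025,0],0],[[0,0,0],[-0.036,0.0025,0],0],[[0,0,0],[0,0,0],0]]'
python3 - <<'E'
from h import *
save('wrist','w2');print(w2px('w2',[(591,-213,75),(650.4,-205.2,25)]))
a=cv2.imread('pics/w1.png');b=cv2.imread('pics/w2.png');cv2.imwrite('pics/w12.png',cv2.resize(np.hstack([a,b]),(800,300),interpolation=cv2.INTER_AREA))
E
```

```text
clock: 1.68
eef_pos: [398.6, 358.6, 231.1]
tool_rot: [-3.141, 0.0, 1.706]
force: [0.8, 1.3, 0.3]
width: 85.4
gripper_force: 0.0
clock: 2.1
eef_pos: [497.4, 212.6, 231.9]
tool_rot: [3.138, 0.006, 1.692]
force: [0.0, -0.6, 0.5]
width: 85.2
gripper_force: 0.0
[[0.001, 0.954, 0.3, 75.561], [1.0, -0.001, -0.001, 0.473], [-0.0, 0.3, -0.954, -143.238], [0.0, 0.0, 0.0, 1.0]] [[377.59645459 187.79630687]
 [361.60345788 179.04283451]]
clock: 2.48
eef_pos: [520.8, 81.4, 231.0]
tool_rot: [-3.141, -0.001, 1.708]
force: [0.6, -0.0, -0.9]
width: 85.3
gripper_force: 0.0
clock: 2.82
eef_pos: [550.5, -60.0, 231.0]
tool_rot: [-3.141, -0.001, 1.708]
force: [0.1, 0.1, -0.3]
width: 85.6
gripper_force: 0.0
clock: 3.23
eef_pos: [579.7, -209.9, 231.3]
tool_rot: [-3.142, 0.007, 1.698]
force: [-0.9, -1.3, 0.0]
width: 85.7
gripper_force: 0.0
[[291.48313102 190.40059616]
 [350.88825915 176.93220503]]
```

View pics/w12.png

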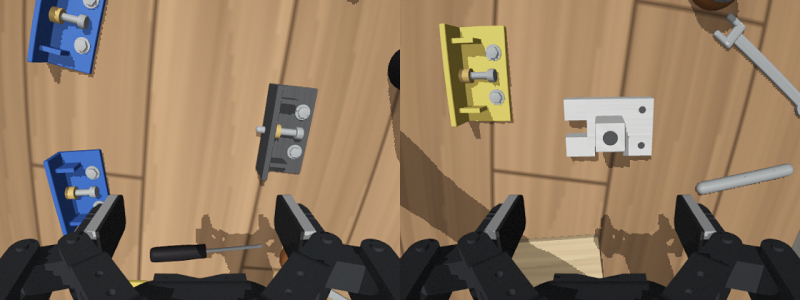

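Run:
```python
from h import *
np.set_printoptions(precision=1,suppress=True)
a=cv2.imread('pics/w2.png'); r=a[120:235,215:375]
hsv=cv2.cvtColor(r,cv2.COLOR_BGR2HSV); m=((hsv[...,1]<35)&(hsv[...,2]>165)).astype(np.uint8)
m=cv2.morphologyEx(m,cv2.MORPH_OPEN,np.ones((3,3),np.uint8))
n,l,s,c=cv2.connectedComponentsWithStats(m);k=1+s[1:,4].argmax();print(s[k])
cs=max(cv2.findContours((l==k).astype(np.uint8),0,cv2.CHAIN_APPROX_NONE)[0],key=len)[:,0]+[215,120]
W=px2w('w2',cs.astype(float),25.)[:,:2].astype(np.float32)
print(cv2.minAreaRect(W)); print(cv2.boxPoints(cv2.minAreaRect(W)))
b=cv2.imread('pics/w1.png')[100:270,340:470]
A=cv2.resize(b,None,fx=3,fy=3,interpolation=cv2.INTER_CUBIC);B=cv2.resize(r,None,fx=2.4,fy=2.4)
o=np.zeros((510,790,3),np.uint8);o[:510,:390]=np.clip(A*1.3,0,255);o[:B.shape[0],395:395+B.shape[1]]=B;cv2.imwrite('pics/c2.png',o)
```

```text
[  14   17  127   82 7797]
((593.5127563476562, -214.7238006591797), (120.61465454101562, 80.68028259277344), 8.178346633911133)
[[ 528.1 -183.4]
 [ 539.6 -263.2]
 [ 658.9 -246.1]
 [ 647.5 -166.2]]
```

View pics/c2.png

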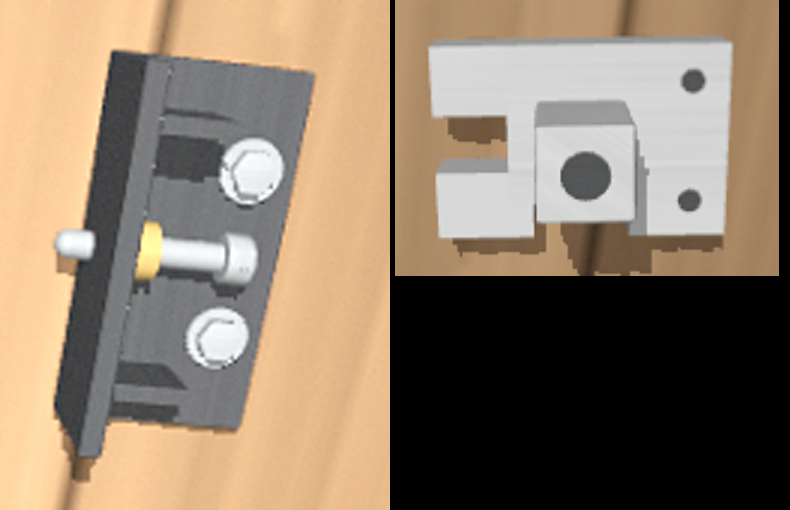

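Run:
```python
from h import *
np.set_printoptions(precision=1,suppress=True)
g=lambda p:[(340+(x-1)/3,100+(y-1)/3) for x,y in p]
for n,p,z in(('bot',[(111,52),(56,408)],0.),('top',[(148,55),(81,457)],45.),('back',[(314,73),(239,431)],6.),('pin',[(62,243)],14.)):
    w=px2w('w1',g(p),z);print(n,w,w.mean(0)); 
    if len(w)>1: d=w[0]-w[1];print(np.degrees(np.arctan2(-d[0],d[1])))
print(ctrl.read_state()['eef_pos'],ctrl.read_state()['tool_rot'])
```

```text
bot [[590.2 276.5   0. ]
 [595.3 147.2   0. ]] [592.7 211.9   0. ]
2.2904837629627917
top [[589.1 278.6  45. ]
 [594.1 147.9  45. ]] [591.6 213.3  45. ]
2.1897804079381906
back [[659.2 279.6   6. ]
 [663.9 148.4   6. ]] [661.5 214.    6. ]
2.049698996713811
pin [[582.  212.2  14. ]] [582.  212.2  14. ]
[ 579.5 -205.4  230.9] [-3.1  0.   1.7]
```

```bash
python3 -m handwheel '[[[0,0,-0.4],[-0.011,0.012,0],0],[[0,0,0],[0,0,0.03],0],[[0,0,0],[0,0,0.03],0],[[0,0,0],[0,0,0.03],0],[[0,0,0],[0,0,0],0]]'
python3 -c "
from cell import ctrl
s=ctrl.read_state();print(s['eef_pos'],s['tool_rot'],s['clock'])"
```

```text
clock: 3.7
eef_pos: [589.6, -205.8, 135.3]
tool_rot: [-3.132, -0.007, 1.715]
force: [-0.6, 1.5, -0.3]
width: 85.4
gripper_force: 0.0
[ 589.56381193 -205.75963686  135.28443249] [-3.13150286 -0.00706669  1.71548174] 3.7
```

```bash
python3 -m handwheel '[[[0,0,0],[0,0,0],0],[[0,0,0],[0,0,0],0],[[0,0,0],[0,0,0],0]]'
```

```text
clock: 3.95
eef_pos: [594.8, -210.4, 143.5]
tool_rot: [3.138, 0.002, 1.714]
force: [0.5, -0.0, 0.6]
width: 85.5
gripper_force: 0.0
```

```bash
python3 -m handwheel '[[[0,0,0],[-0.004,-0.002,0.025],0],[[0,0,0],[0,0,0.03],0],[[0,0,0],[0,0,0.025],0],[[0,0,0],[0,0,0.015],0],[[0,0,0],[0,0,0.01],0]]'
python3 -m handwheel '[[[0,0,0],[0,0,0],0],[[0,0,0],[0,0,0],0],[[0,0,0],[0,0,0],0]]'
```

```text
clock: 4.37
eef_pos: [592.2, -214.5, 36.1]
tool_rot: [3.141, -0.0, 1.713]
force: [0.3, -0.1, 0.3]
width: 85.7
gripper_force: 0.0
clock: 4.62
eef_pos: [593.2, -215.2, 38.1]
tool_rot: [3.139, 0.002, 1.713]
force: [0.6, -0.4, 1.4]
width: 85.4
gripper_force: 0.0
```

```bash
python3 -m handwheel '[[[0,0,0],[0,0,0],1],[[0,0,0],[0,0,0],1],[[0,0,0],[0,0,0],1],[[0,0,0],[0,0,0],1],[[0,0,0],[0,0,0],1]]'
python3 -m handwheel '[[[0,0,0],[0,0,0],1],[[0,0,0],[0,0,0],1],[[0,0,0],[0,0,0],1],[[0,0,0],[0,0,0],1],[[0,0,0],[0,0,0],1]]'
```

```text
clock: 5.03
eef_pos: [592.6, -214.8, 37.0]
tool_rot: [3.14, 0.0, 1.713]
force: [0.5, -0.5, 2.6]
width: 35.4
gripper_force: 62.2
clock: 5.45
eef_pos: [592.6, -214.8, 37.0]
tool_rot: [3.14, 0.0, 1.713]
force: [-0.5, -0.4, 5.9]
width: 35.3
gripper_force: 62.2
```

```bash
python3 -m handwheel '[[[0,0,0],[0,0,-0.015],1],[[0,0,0],[0,0,-0.025],1],[[0,0,0],[0,0,-0.025],1],[[0,0,0],[0,0,-0.025],1],[[0,0,0],[0,0,0],1]]'
python3 -m handwheel '[[[0,0,0],[0.016,-0.0015,0],1],[[0,0,0],[0.03,-0.0025,0],1],[[0,0,0],[0.036,-0.003,0],1],[[0,0,0],[0.036,-0.003,0],1],[[0,0,0],[0.036,-0.003,0],1]]'
python3 -m handwheel '[[[0,0,0],[0.036,-0.003,0],1],[[0,0,0],[0.036,-0.003,0],1],[[0,0,0],[0.036,-0.003,0],1],[[0,0,0],[0.036,-0.003,0],1],[[0,0,0],[0.036,-0.003,0],1]]'
python3 -m handwheel '[[[0,0,0],[0.036,-0.003,0],1],[[0,0,0],[0.036,-0.003,0],1],[[0,0,0],[0.022,-0.003,0],1],[[0,0,3.2],[0.01,0,0],1],[[0,0,3],[0,0,0],1]]'
python3 -m handwheel '[[[0,0,0],[0,0,0],1],[[0,0,0],[0,0,0],1],[[0,0,0],[0,0,0],1],[[0,0,0],[0,0,0],1],[[0,0,0],[0,0,0],1]]'
```

```text
clock: 5.87
eef_pos: [593.6, -215.8, 129.4]
tool_rot: [3.137, 0.003, 1.713]
force: [1.2, -0.6, -7.2]
width: 35.5
gripper_force: 62.5
clock: 6.28
eef_pos: [554.6, -62.4, 123.7]
tool_rot: [-3.137, -0.001, 1.712]
force: [-0.2, 0.3, -7.8]
width: 35.1
gripper_force: 62.2
clock: 6.7
eef_pos: [514.4, 113.3, 124.1]
tool_rot: [-3.137, 0.001, 1.713]
force: [0.1, 0.9, -8.4]
width: 35.1
gripper_force: 62.2
clock: 7.12
eef_pos: [490.0, 217.9, 123.7]
tool_rot: [-3.137, -0.001, 1.609]
force: [-0.5, 0.3, -8.3]
width: 35.3
gripper_force: 62.2
clock: 7.53
eef_pos: [493.2, 212.9, 126.0]
tool_rot: [-3.141, 0.0, 1.604]
force: [0.2, 1.4, -8.0]
width: 35.7
gripper_force: 62.3
```

```bash
python3 -m handwheel '[[[0,0,0],[-0.003,0,0.02],1],[[0,0,0],[0,0,0.025],1],[[0,0,0],[0,0,0.025],1],[[0,0,0],[0,0,0.01],1],[[0,0,0],[0,0,0],1]]'
python3 -m handwheel '[[[0,0,0],[0,0,0],1],[[0,0,0],[0,0,0],1],[[0,0,0],[0,0,0],1]]'
python3 - <<'E'
from h import *
save('side','s1');save('wrist','w3')
b=cv2.imread('pics/s1.png')[140:240,220:353]
A=cv2.resize(b,(400,300),interpolation=cv2.INTER_CUBIC)
B=cv2.resize(cv2.imread('pics/w3.png'),(400,300),interpolation=cv2.INTER_AREA)
cv2.imwrite('pics/c3.png',np.hstack([A,B]))
E
```

```text
clock: 7.95
eef_pos: [491.6, 209.7, 44.2]
tool_rot: [-3.137, 0.002, 1.604]
force: [0.2, 0.1, -7.6]
width: 35.2
gripper_force: 62.3
clock: 8.2
eef_pos: [494.6, 211.0, 47.7]
tool_rot: [3.139, -0.001, 1.605]
force: [-0.7, -0.5, -7.9]
width: 35.0
gripper_force: 62.3
```

View pics/c3.png

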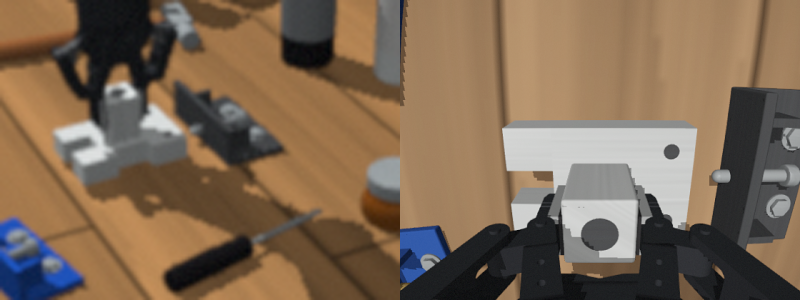

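Run:
```python
from h import *
np.set_printoptions(precision=1,suppress=True)
g=lambda p:[((x-400+.5)*1.4-.5,(y+.5)*1.4-.5) for x,y in p]
print(px2w('w3',g([(714,177)]),14.), px2w('w3',g([(503,128),(697,129)]),35.5), px2w('w3',g([(732,88),(712,235)]),0.),px2w('w3',g([(743,90),(722,244)]),45.))
print(ctrl.read_state()['eef_pos'])
```

```text
[[581.5 211.2  14. ]] [[434.2 248.8  35.5]
 [554.1 252.3  35.5]] [[590.8 276.5   0. ]
 [597.3 149.3   0. ]] [[574.3 278.2  45. ]
 [581.3 174.1  45. ]]
[494.1 211.1  47.5]
```

```bash
python3 -m handwheel '[[[0,0,0],[-0.001,0,0.006],1],[[0,0,0],[0,0,0.003],1],[[0,0,0],[0,0,0],1],[[0,0,0],[0,0,0],1],[[0,0,0],[0,0,0],1]]'
python3 -m handwheel '[[[0,0,0],[0,0.008,0],1],[[0,0,0],[0,0.01,0],1],[[0,0,0],[0,0.008,0],1],[[0,0,0],[0,0.004,0],1],[[0,0,0],[0,0,0],1]]'
python3 -m handwheel '[[[0,0,0],[0,0,0],1],[[0,0,0],[0,0,0],1],[[0,0,0],[0,0,0],1],[[0,0,0],[0,0,0],1]]'
```

```text
clock: 8.72
eef_pos: [493.1, 209.6, 37.1]
tool_rot: [-3.141, 0.0, 1.605]
force: [-0.4, -0.3, -8.0]
width: 35.5
gripper_force: 62.5
clock: 9.13
eef_pos: [524.7, 210.7, 37.2]
tool_rot: [3.14, -0.0, 1.604]
force: [-0.2, 0.2, -7.7]
width: 35.5
gripper_force: 62.4
clock: 9.47
eef_pos: [522.8, 210.6, 37.1]
tool_rot: [-3.141, 0.0, 1.605]
force: [-1.0, 0.8, -7.8]
width: 35.3
gripper_force: 62.5
```

```bash
python3 -m handwheel '[[[0,0,0],[0,0.003,0.0005],1],[[0,0,0],[0,0.002,0],1],[[0,0,0],[0,0.001,0],1],[[0,0,0],[0,0,0],1],[[0,0,0],[0,0,0],1]]'
python3 -m handwheel '[[[0,0,0],[0,0.001,0],1],[[0,0,0],[0,0.0,0],1],[[0,0,0],[0,0,0],1],[[0,0,0],[0,0,0],1]]'
python3 -m handwheel '[[[0,0,0],[0,0.001,0],1],[[0,0,0],[0,0.0,0],1],[[0,0,0],[0,0,0],1],[[0,0,0],[0,0,0],1]]'
```

```text
clock: 9.88
eef_pos: [525.9, 210.8, 37.3]
tool_rot: [-3.135, -0.0, 1.605]
force: [-7.1, -1.0, 5.3]
width: 35.3
gripper_force: 64.1
clock: 10.22
eef_pos: [526.0, 210.8, 37.4]
tool_rot: [-3.133, -0.0, 1.605]
force: [-10.2, -1.4, 8.0]
width: 35.2
gripper_force: 64.6
clock: 10.55
eef_pos: [526.1, 210.8, 37.5]
tool_rot: [-3.132, -0.001, 1.605]
force: [-12.2, -2.2, 10.8]
width: 34.9
gripper_force: 64.9
```

Run:
```python
from h import *
save('side','s2');save('wrist','w4')
b=cv2.imread('pics/s2.png')[140:240,235:368]
A=cv2.resize(b,(400,300),interpolation=cv2.INTER_CUBIC)
B=cv2.resize(cv2.imread('pics/w4.png')[130:400,200:560],(400,300),interpolation=cv2.INTER_AREA)
cv2.imwrite('pics/c4.png',np.hstack([A,B]))
```

```text
(no output)
```

View pics/c4.png

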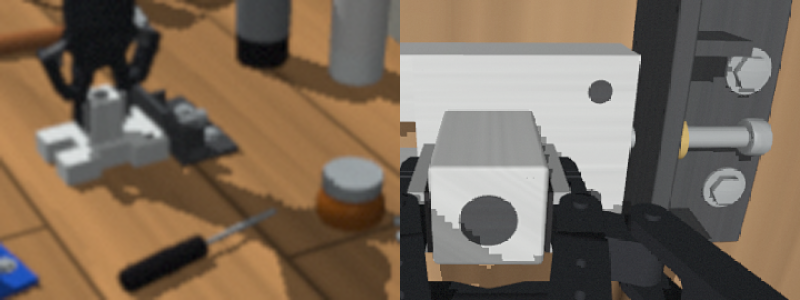

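Run:
```python
from h import *
np.set_printoptions(precision=1,suppress=True)
g=lambda p:[(200+(x-400)*.9,130+y*.9) for x,y in p]
for P,z in(([(640,55),(627,207)],25.),([(637,2),(633,44)],0.),([(672,0),(653,200)],45.),([(696,2),(672,238)],45.)): print(z,px2w('w4',g(P),z))
a=cv2.imread('pics/w4.png')[155:335,380:480];cv2.imwrite('pics/c5.png',np.clip(cv2.resize(a[:110],(660,600*110//120+50),interpolation=cv2.INTER_CUBIC)*1.6,0,255))
```

```text
25.0 [[585.4 252.7  25. ]
 [590.4 182.6  25. ]]
0.0 [[590.4 271.2   0. ]
 [591.  252.2   0. ]]
45.0 [[586.1 276.3  45. ]
 [592.1 199.3  45. ]]
45.0 [[594.7 276.1  45. ]
 [603.6 181.1  45. ]][ WARN:0@0.193] global loadsave.cpp:1063 imwrite_ Unsupported depth image for selected encoder is fallbacked to CV_8U.
```

View pics/c5.png

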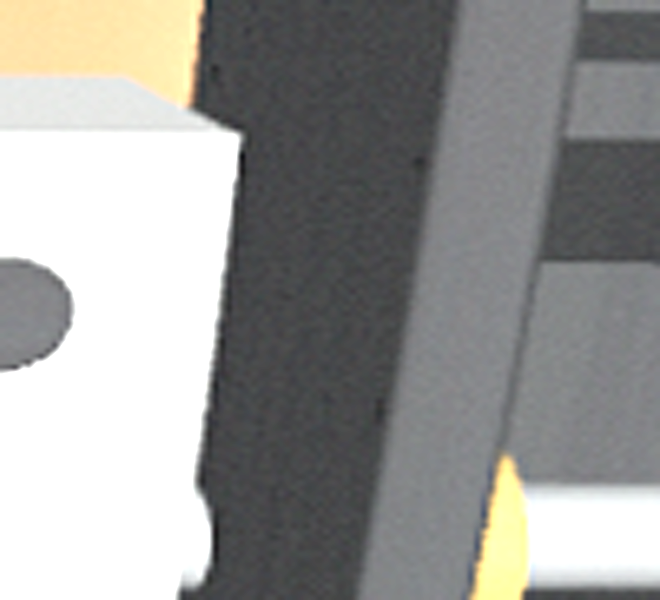

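The end stands at about x=586 with the pin still showing, so roughly 5 mm is left. The nose is dragging on the bench, so I'll lift slightly and push on.

```bash
python3 -m handwheel '[[[0,0,0],[0,-0.002,-0.001],1],[[0,0,0],[0,-0.001,-0.0005],1],[[0,0,0],[0,0,0],1],[[0,0,0],[0,0,0],1],[[0,0,0],[0,0,0],1]]'
python3 -m handwheel '[[[0,0,0],[0,0.002,0],1],[[0,0,0],[0,0.001,0],1],[[0,0,0],[0,0,0],1],[[0,0,0],[0,0,0],1],[[0,0,0],[0,0,0],1]]'
```

```text
clock: 11.07
eef_pos: [528.4, 210.9, 38.1]
tool_rot: [-3.141, 0.0, 1.605]
force: [-1.0, -0.3, -7.6]
width: 35.6
gripper_force: 62.4
clock: 11.48
eef_pos: [530.3, 210.9, 38.0]
tool_rot: [-3.14, 0.0, 1.605]
force: [-5.0, -1.2, -7.3]
width: 35.6
gripper_force: 62.6
```

```bash
python3 -m handwheel '[[[0,0,0],[0,0.0015,0],1],[[0,0,0],[0,0,0],1],[[0,0,0],[0,0,0],1],[[0,0,0],[0,0,0],1],[[0,0,0],[0,0,0],1]]'
python3 - <<'E'
from h import *
save('wrist','w5')
a=cv2.imread('pics/w5.png')[155:265,380:500];cv2.imwrite('pics/c6.png',np.clip(cv2.resize(a,(600,550),interpolation=cv2.INTER_CUBIC)*1.5,0,255).astype(np.uint8))
E
```

```text
clock: 11.9
eef_pos: [530.4, 211.0, 37.9]
tool_rot: [-3.137, -0.0, 1.605]
force: [-7.5, 0.2, -4.6]
width: 35.4
gripper_force: 63.0
```

View pics/c6.png

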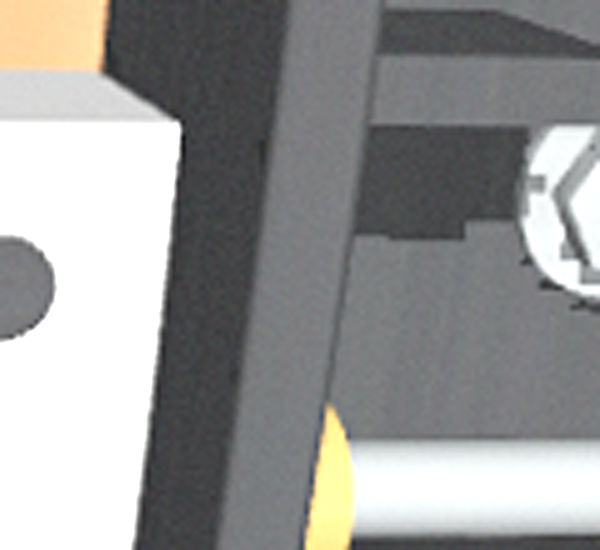

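```bash
python3 -m handwheel '[[[0,0,0],[0,-0.008,-0.001],1],[[0,0,0],[0,-0.012,-0.001],1],[[0,0,0],[0,0,0],1],[[0,0,0],[0,0,0],1],[[0,0,0],[0,0,0],1]]'
python3 -m handwheel '[[[0,0,0],[0,-0.012,-0.003],1],[[0,0,0],[0,-0.015,-0.003],1],[[0,0,6.9],[0,0,0],1],[[0,0,6.9],[0,0,0],1],[[0,0,6.9],[0,0,0],1]]'
python3 -m handwheel '[[[0,0,6.9],[0,0,0],1],[[0,0,6.9],[0,0,0],1],[[0,0,6.9],[0,0,0],1],[[0,0,6.9],[0,0,0],1],[[0,0,6.9],[0,0,0],1]]'
python3 -m handwheel '[[[0,0,6.9],[0,0,0],1],[[0,0,6.9],[0,0,0],1],[[0,0,6.9],[0,0,0],1],[[0,0,6.9],[0,0,0],1],[[0,0,6.9],[0,0,0],1]]'
python3 -m handwheel '[[[0,0,0],[0,0,0],1],[[0,0,0],[0,0,0],1],[[0,0,0],[0,0,0],1],[[0,0,0],[0,0,0],1]]'
```

```text
clock: 12.37
eef_pos: [515.0, 210.5, 40.8]
tool_rot: [3.138, -0.0, 1.605]
force: [0.5, -0.1, -8.2]
width: 35.2
gripper_force: 62.5
clock: 12.78
eef_pos: [487.8, 209.6, 46.8]
tool_rot: [3.139, -0.002, 1.237]
force: [-0.5, 1.0, -7.6]
width: 35.5
gripper_force: 62.8
clock: 13.2
eef_pos: [487.8, 209.8, 46.6]
tool_rot: [3.14, -0.003, 0.636]
force: [-0.4, -1.5, -7.9]
width: 35.5
gripper_force: 62.8
clock: 13.62
eef_pos: [487.6, 210.0, 46.6]
tool_rot: [-3.141, -0.003, 0.034]
force: [-0.8, 0.6, -7.5]
width: 35.5
gripper_force: 62.8
clock: 13.95
eef_pos: [486.3, 209.6, 46.4]
tool_rot: [-3.141, -0.001, 0.041]
force: [-0.1, 0.6, -7.7]
width: 35.4
gripper_force: 62.8
```

```bash
python3 -m handwheel '[[[0,0,0],[0.01,0,0.005],1],[[0,0,0],[0.015,0,0.003],1],[[0,0,0],[0.012,0,0],1],[[0,0,0],[0.008,0,0],1],[[0,0,0],[0.003,0,0],1]]'
python3 -m handwheel '[[[0,0,0],[0.003,0,0],1],[[0,0,0],[0.003,0,0],1],[[0,0,0],[0.002,0,0],1],[[0,0,0],[0,0,0],1],[[0,0,0],[0,0,0],1]]'
```

```text
clock: 14.37
eef_pos: [536.2, 211.0, 38.3]
tool_rot: [3.141, -0.002, 0.039]
force: [0.9, -0.2, -7.3]
width: 35.4
gripper_force: 62.7
clock: 14.78
eef_pos: [541.2, 211.6, 38.2]
tool_rot: [-3.142, 0.001, 0.039]
force: [-0.7, -0.5, -8.2]
width: 35.4
gripper_force: 62.7
```

```bash
python3 -m handwheel '[[[0,0,0],[0.003,0,0],1],[[0,0,0],[0.002,0,0],1],[[0,0,0],[0.001,0,0],1],[[0,0,0],[0,0,0],1],[[0,0,0],[0,0,0],1]]'
python3 -m handwheel '[[[0,0,0],[0.0015,0,0],1],[[0,0,0],[0.0,0,0],1],[[0,0,0],[0.0,0,0],1],[[0,0,0],[0,0,0],1]]'
python3 -m handwheel '[[[0,0,0],[0.0015,0,0],1],[[0,0,0],[0.0,0,0],1],[[0,0,0],[0.0,0,0],1],[[0,0,0],[0,0,0],1]]'
```

```text
clock: 15.2
eef_pos: [547.6, 212.0, 38.2]
tool_rot: [-3.141, 0.0, 0.039]
force: [-0.5, 0.2, -7.9]
width: 35.3
gripper_force: 62.7
clock: 15.53
eef_pos: [548.8, 212.0, 38.2]
tool_rot: [-3.141, 0.001, 0.039]
force: [-2.7, -0.4, -7.3]
width: 35.4
gripper_force: 62.9
clock: 15.87
eef_pos: [549.0, 212.0, 38.0]
tool_rot: [-3.141, 0.004, 0.039]
force: [-6.4, 0.4, -4.8]
width: 35.2
gripper_force: 63.2
```

```bash
python3 -m handwheel '[[[0,0,0],[0,0,0.001],1],[[0,0,0],[0.0,0,0],1],[[0,0,0],[0.0,0,0],1],[[0,0,0],[0,0,0],1]]'
```

```text
clock: 16.2
eef_pos: [549.0, 212.1, 37.2]
tool_rot: [-3.141, 0.004, 0.039]
force: [-6.2, -0.4, -4.0]
width: 35.2
gripper_force: 63.2
```

```bash
python3 -m handwheel '[[[0,0,0],[0,0,0.0007],1],[[0,0,0],[0.0,0,0],1],[[0,0,0],[0.0,0,0],1],[[0,0,0],[0,0,0],1]]'
```

```text
clock: 16.53
eef_pos: [548.9, 212.1, 37.1]
tool_rot: [-3.14, 0.004, 0.039]
force: [-8.9, -0.6, 1.9]
width: 35.6
gripper_force: 64.0
```

```bash
python3 -m handwheel '[[[0,0,0],[0,0,0],0.5],[[0,0,0],[0.0,0,0],0.3],[[0,0,0],[0.0,0,0],0.2],[[0,0,0],[0,0,0],0.2],[[0,0,0],[0,0,0],0.2]]'
python3 -m handwheel '[[[0,0,0],[0,0,-0.01],0.2],[[0,0,0],[0.0,0,-0.03],0.2],[[0,0,0],[0.0,0,-0.04],0.2],[[0,0,0],[0,0,-0.04],0.2],[[0,0,0],[0,0,0],0.2]]'
python3 -m handwheel '[[[0,0,0],[-0.02,0,-0.02],0.2],[[0,0,0],[-0.03,0,0],0.2],[[0,0,0],[-0.03,0,0],0.2],[[0,0,0],[0,0,0],0.2],[[0,0,0],[0,0,0],0.2]]'
python3 - <<'E'
from h import *
save('wrist','w6');save('top','t6')
B=cv2.resize(cv2.imread('pics/w6.png'),(520,390),interpolation=cv2.INTER_AREA)
A=cv2.resize(cv2.imread('pics/t6.png'),(280,210),interpolation=cv2.INTER_AREA)
o=np.zeros((390,800,3),np.uint8);o[:,:520]=B;o[:210,520:]=A
cv2.imwrite('pics/f.png',o)
E
```

```text
clock: 16.95
eef_pos: [551.8, 211.9, 37.1]
tool_rot: [-3.141, -0.002, 0.039]
force: [-0.5, 0.1, -0.8]
width: 68.6
gripper_force: 0.0
clock: 17.37
eef_pos: [555.8, 211.5, 164.6]
tool_rot: [-3.139, -0.013, 0.038]
force: [1.2, 0.4, 0.8]
width: 68.7
gripper_force: 0.0
clock: 17.78
eef_pos: [469.7, 209.3, 177.3]
tool_rot: [-3.14, 0.0, 0.04]
force: [0.5, 0.1, 0.5]
width: 68.0
gripper_force: 0.0
```

View pics/f.png

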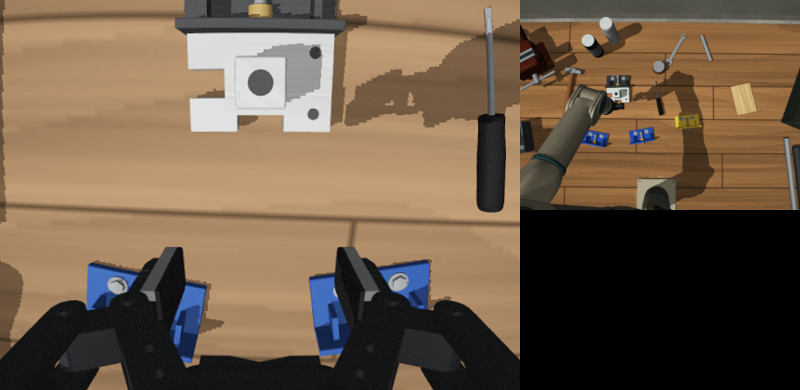

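The plain long side is at the plate, and the boss (260,82) lines up with the pin (260,10). Nothing else has moved. I'll check the gap numerically.

Run:
```python
from h import *
np.set_printoptions(precision=1,suppress=True)
g=lambda p:[((x+.5)*560/520-.5,(y+.5)*560/520-.5) for x,y in p]
print(px2w('w6',g([(192,131),(331,131)]),25.),px2w('w6',g([(260,82)]),75.),px2w('w6',g([(178,31),(344,32)]),45.))
# contact-pose cross check: same camera during step 1
```

```text
[[508.2 268.5  25. ]
 [513.1 147.7  25. ]] [[550.5 211.1  75. ]] [[586.8 274.9  45. ]
 [591.2 148.8  45. ]]
```

```bash
python3 -c "
from cell import ctrl
print(ctrl.finish_job())"
```

```text
the job is handed in; nothing more can be done
None
```

I handed the job in at about 18 s of the 54 s limit. The plain short end went in at the pin, was drawn back and turned, and the foot now lies flat with its plain long side against the dark bracket; contact was judged from force and camera because the pin's travel can't be read, and the hand-in gave no verdict.

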